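Release grinding balls through a half-open lift gate

ROBOT

A 6-joint arm with a two-finger parallel gripper is mounted at the origin on the work surface. World frame = base frame: x ahead of the robot, y to its left, z up, the work surface at z = 0. Lengths are in mm, angles in rad, forces in N, time in s.
With the tool pointing down it reaches from about 275 to 1000 mm from the base axis. Payload 8.4 kg.
Tool frame: the origin (TCP) lies between the finger pads; the fingertips stand 22 mm ahead of it and the grasp point (between the pads) lies 3 mm ahead of it (r.nose_length is the z of the fingertips in the tool frame, in mm); z points along the fingers, y is the line along which they close (so a half turn about z gives the same grasp; the last joint's range is limited). The gripper opens to 85 mm and grips with 20 to 120 N. Pads are 22 mm wide; open, the fingers measure 114 mm over their backs; the gripper's body (76 mm by 85 mm) begins 54 mm behind the grasp point. The pads swing forward as they close: fully open they stand 13 mm farther back than shut.
Start: joints at [-1.196, 0.353, 1.633, -0, 1.155, -0.002], TCP at [229.966, -581.157, 253.281] pointing down, gripper open.
Joint ranges: [-2.63, 2.63], [-0.92, 2.1], [0.06, 2.66], [-1.3, 4.44], [0, 2.69], [-3.02, 3.02]. Speed limits (rad/s): [2.22, 2.22, 2.79, 3.14, 3.14, 3.14].

INTERFACE

Orientations are given as [roll, pitch, yaw] about the fixed x, y, z axes, in that order (R = Rz(yaw) Ry(pitch) Rx(roll)).
In Python, from rig import r, optics gives the robot as it stands (r), with the cameras (optics).
- The arm moves only by the shell command python3 steer.py FILE [FORCE], which reads ROWS from the file FILE. ROWS is a JSON list of rows, 1 to 5 of them, each of 7 numbers: a rotation vector rx, ry, rz in fractions of the full range, 1 being 4 rad, then dx, dy, dz in a scale on which 1.0 is 200 mm, then the opening from 0.0 (shut) to 1.0 (fully open); each row shifts and turns the commanded pose from where the row before left it, along the tool's axes as they then stand; what a row does not reach is not made up. A row lasts 1/12 s, in which the tool goes at most 41.7 mm and 0.125 rad, less where a joint would pass 70% of its speed; a pose out of reach is approached as far as the arm can. The fingers move at their own pace and stop on an object; FORCE is the grip in N (left out, the last holds). Time passes only in rows, so rows that do not move let the fingers close. It prints the time, the measured TCP pose, the force, the opening and the grip force at its end. Input that does not fit is refused with a message, and nothing moves.
- r.sense(): the state, without advancing time (a new reading comes with each control period).
- optics.grab_frame(name): name is "scene" or "top" or "wrist"; returns the picture (420x560x3 uint8, red, green, blue); there is no depth.
- optics.camera_params(name): a dict with "fx", "fy", "cx", "cy" (pixels), "rvec" (rotation vector, rad) and "tvec" (3), from world to camera coordinates, as OpenCV has them. Camera axes: x right, y down, z forward; pixel columns grow to the right and rows downward; lengths in mm; the calibration is good to about 2 mm. A picture is of the moment at which its call begins: read the wrist's pose just before it. camera_params takes no time and is no camera call; for the wrist camera it gives the pose at the moment of the call.
- r.sign_off(): hands the job in; it is judged then, once.
The state is a dict: "clock": time; "qpos": joint angles; "qvel": joint speeds; "joint_efforts": joint torques, N m; "eef_pos": TCP position; "tcp_rot": TCP orientation; "contact_force": force on the tool from outside, world axes, zero at the start; "wrist_torque": the same for the moment, N m; "opening": opening from 0.0 (shut) to 1.0 (fully open); "grasp_force": force on a finger pad.
Only numpy, scipy, OpenCV 4.12 (cv2) and the standard library are available. Lean on these libraries where they do the work, as an engineer would, in place of code of your own. Each camera call takes 0.05 s, during which the arm holds its last target. There are 200 camera calls.

TASK

Pour the six grinding balls from the pouring cup into the top of the feeder while its gate is shut, and stand the empty cup upright back on the bench. Then take the gate's handle and slide the gate up against its springs to half of its travel, never far past half, so that all the balls roll out into the pan, and finish while still holding the gate steady at half travel. Leave the other things on the bench alone.

Things in the scene. Friction and masses are not known exactly. Their poses are not given: they have to be found in the camera images.
- feeder: Aluminium ball feeder, fixed: a box chute 108 x 112 mm, 135 mm high, open at the top, on a 150 x 130 mm foot; at the gate end, guides reach x = +-64 mm. Origin: centre of its underside, z up; the gate end (outlet) faces its -y. The floor inside slopes 18 degrees down to the gate (84 mm high at the back, 49 at the gate): balls roll to the shut gate, and out under it when raised.
- feeder_mouth (a point): Centre of the feeder's open mouth, in the plane of its rim, 135 mm above the bench. The opening is 100 mm (feeder x) by 106 mm (feeder y), free of obstacles except the gate's handle tab that stands above its -y edge. Axes as the feeder's.
- gate (a joint): Height of the lift gate above shut, m: 0 shut, 0.080 fully open; half travel 0.040. It slides straight up. Springs pull it down: with its weight about 4 N at 0, 8.5 N at half, 13.5 N fully open; let go, it snaps shut. A steel pointer on it moves along a thin scale post with three black marks: lowest shut, middle half travel, top fully open.
- gate_grip (a point): Centre of the black handle tab on top of the gate, moving with it: 44 mm wide (feeder x), 12 mm thick (feeder y), 45 mm high; pinch it from above across its thickness. Shut, it is 159 mm above the bench, 24 mm above the feeder's rim, at feeder x = 0, y = -56 mm. Axes as the feeder's.
- pan: Open steel catch pan under the outlet, fixed: 150 x 160 x 40 mm, 4 mm walls; origin at the centre of its underside. It stands just beyond the gate on the feeder's -y side. Balls that leave under the gate drop into it by themselves.
- cup: Loose steel pouring cup, 120 to 200 g, on the bench, six balls in it. Box-shaped, 64 mm wide (y), 45 to 50 high, floor 4 thick. Origin under its floor, z up. Low pouring lip towards its -x, straight black handle towards +x. The front is a ramp rising 32 degrees from the floor (at x = -30 mm) to the lip: tipping it lip-down by 55 to 60 degrees empties it.
- cup_grip (a point): Point on the cup's handle to hold, at cup x = 78, y = 0, z = 42 mm. The handle is a bar along the cup's x (from 39 to 113 mm), 14 mm thick (y) and 20 mm high (z). Axes as the cup's.
- cup_lip (a point): Middle of the pouring lip, at cup x = -71, y = 0, z = 30 mm; between the side walls it is 58 mm wide.
- ball1_center (a point): Centre of a white ceramic ball, 18 mm across, about 12 g; it starts in the cup.
- ball2_center (a point): Centre of a white ceramic ball, 18 mm across, about 12 g; it starts in the cup.
- ball3_center (a point): Centre of a white ceramic ball, 18 mm across, about 12 g; it starts in the cup.
- ball4_center (a point): Centre of a white ceramic ball, 18 mm across, about 12 g; it starts in the cup.
- ball5_center (a point): Centre of a white ceramic ball, 18 mm across, about 12 g; it starts in the cup.
- ball6_center (a point): Centre of a white ceramic ball, 18 mm across, about 12 g; it starts in the cup.
- dish: Bystander: blue plastic plate, 150 mm across, 22 mm high. Leave it where it is.
- bottle: Bystander: green bottle, 72 mm across, 210 mm tall. Leave it where it is.
- marker: Bystander: white marker pen, about 120 mm long, 14 mm thick, lying. Leave it where it is.
- canister: Bystander: flat round green plastic canister, 106 mm across, 56 mm high. Leave it where it is.
- case: Bystander: black case 80 x 120 x 50 mm. Leave it where it is.
- spoon: Bystander: yellow plastic spoon, lying. Leave it where it is.

How it is judged (in metres and radians):
On the way:
1. all six balls lie inside the feeder behind the shut gate (x of ball1_center in the frame of feeder between -0.052 and 0.052 m and y of ball1_center in the frame of feeder between -0.056 and 0.054 m and z of ball1_center in the frame of feeder between 0.05 and 0.135 m and x of ball2_center in the frame of feeder between -0.052 and 0.052 m and y of ball2_center in the frame of feeder between -0.056 and 0.054 m and z of ball2_center in the frame of feeder between 0.05 and 0.135 m and x of ball3_center in the frame of feeder between -0.052 and 0.052 m and y of ball3_center in the frame of feeder between -0.056 and 0.054 m and z of ball3_center in the frame of feeder between 0.05 and 0.135 m and x of ball4_center in the frame of feeder between -0.052 and 0.052 m and y of ball4_center in the frame of feeder between -0.056 and 0.054 m and z of ball4_center in the frame of feeder between 0.05 and 0.135 m and x of ball5_center in the frame of feeder between -0.052 and 0.052 m and y of ball5_center in the frame of feeder between -0.056 and 0.054 m and z of ball5_center in the frame of feeder between 0.05 and 0.135 m and x of ball6_center in the frame of feeder between -0.052 and 0.052 m and y of ball6_center in the frame of feeder between -0.056 and 0.054 m and z of ball6_center in the frame of feeder between 0.05 and 0.135 m and value of joint gate below 0.004 m), for 0.2 s.
At the end, for the whole second after the job is handed in: The gate is held still between 34 and 46 mm of its 80 mm travel by the gripper's fingers (more than 2 N of contact, the cup not touching it), all six balls are in the pan, and the cup stands upright (within 0.1 rad) on the bench, at rest (value of joint gate between 0.034 and 0.046 m and velocity of joint gate between -0.01 and 0.01 m/s and contact force between the fingers and gate above 2 N and contact force between gate and cup below 0.3 N and x of ball1_center in the frame of pan between -0.075 and 0.075 m and y of ball1_center in the frame of pan between -0.08 and 0.08 m and height (world z) of each of ball1_center, ball2_center, ball3_center, ball4_center, ball5_center, ball6_center below 0.045 m and x of ball2_center in the frame of pan between -0.075 and 0.075 m and y of ball2_center in the frame of pan between -0.08 and 0.08 m and x of ball3_center in the frame of pan between -0.075 and 0.075 m and y of ball3_center in the frame of pan between -0.08 and 0.08 m and x of ball4_center in the frame of pan between -0.075 and 0.075 m and y of ball4_center in the frame of pan between -0.08 and 0.08 m and x of ball5_center in the frame of pan between -0.075 and 0.075 m and y of ball5_center in the frame of pan between -0.08 and 0.08 m and x of ball6_center in the frame of pan between -0.075 and 0.075 m and y of ball6_center in the frame of pan between -0.08 and 0.08 m and height (world z) of cup between -0.004 and 0.005 m and angle between cup's own z axis and vertical below 0.1 rad and linear speed of cup below 0.02 m/s); the arm keeps its last pose, push and grip.
It fails at once if the gate is raised past three quarters of its travel (60 mm) (value of joint gate above 0.06 m).
It fails at once if a bystander is displaced by more than 30 mm (distance of any of dish, bottle, marker, canister, case, spoon from where it was at the start of the episode above 0.03 m).
It also fails if it takes over 67 s, if anything falls off the work surface, if the arm or the gripper's body presses on something with over 40 N, if the wrist force passes 120 N, or if a joint passes its speed limit or range.

## Working session

There is one attempt and no reset: what is moved stays moved. The work goes in short steps, Python scripts to look and compute and a shell command to move; the robot and the scene stay as the last step left them, time stands still between calls to the robot, and variables do not carry over. Pictures are saved under pics/ and viewed, at most 14 in all, crops included, and the job is handed in when it is done.

```bash
ls; mkdir -p pics; python3 - <<'E'
from rig import r, optics
import cv2
s=r.sense();print(s)
for n in("scene","top"):
    cv2.imwrite(f"pics/{n}0.png",optics.grab_frame(n)[:,:,::-1]);print(n,optics.camera_params(n))
E
```

```text
pics
rig.py
steer.py
{'clock': 0.0, 'qpos': array([-1.19640274e+00,  3.53670243e-01,  1.63419891e+00, -5.52813838e-06,
        1.15523097e+00, -2.35527337e-03]), 'qvel': array([-0.0017857 , -0.00110001, -0.00109317, -0.00056576, -0.00114278,
       -0.00018839]), 'joint_efforts': array([-4.87276178e-03, -6.05254912e+01, -3.42069805e+01, -6.46935914e-04,
        9.40220256e-03, -5.02380738e-05]), 'eef_pos': array([ 229.78100558, -580.69685313,  252.52016589]), 'tcp_rot': array([-3.14008517e+00,  1.50373393e-06,  3.76751100e-01]), 'contact_force': array([-0.30939322, -0.02687436,  0.49569051]), 'wrist_torque': array([ 0.01158104,  0.02570933, -0.0063413 ]), 'grasp_force': 0.0, 'opening': 1.0034221197627837}
scene {'fx': 477.14424903949157, 'fy': 477.14424903949157, 'cx': 284.1196322284558, 'cy': 205.78636392059676, 'rvec': array([ 0.89456746,  2.73205839, -0.74929145]), 'tvec': array([ 430.32282495, -209.8654215 , 1552.14858898])}
top {'fx': 483.65493048909303, 'fy': 483.65493048909303, 'cx': 272.6257323754974, 'cy': 216.8038548343461, 'rvec': array([ 2.12441914, -2.1134127 ,  0.17313913]), 'tvec': array([  34.80768999,  554.47584319, 1549.25994491])}
```

View pics/scene0.png

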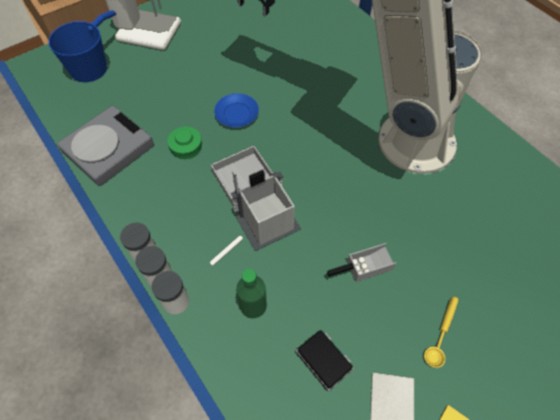

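View pics/top0.png

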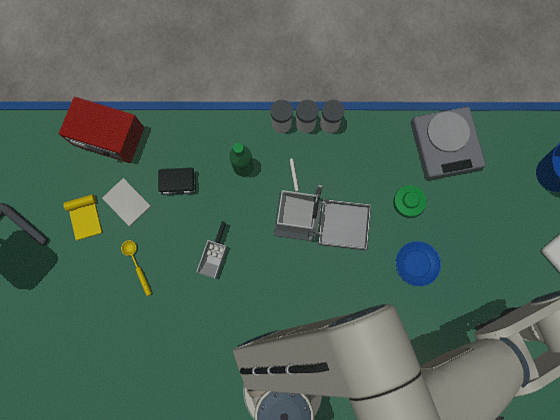

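Both views show the cup (top 213,258; handle 222,232, pointing away from the robot), the feeder (top 298,211) and the pan on its right (top 345,225). The gate faces −y. Next I'll zoom in.

```bash
python3 - <<'E'
import cv2,numpy as np
t=cv2.imread("pics/top0.png");s=cv2.imread("pics/scene0.png")
def c(im,x,y,w,h,k):return cv2.resize(im[y:y+h,x:x+w],(w*k,h*k),interpolation=cv2.INTER_CUBIC)
a=c(t,270,175,100,75,4);b=c(t,180,210,100,75,4);d=c(s,205,145,100,75,4)
e=c(s,315,225,100,75,4)
d=cv2.resize(s[145:250,205:305],(400,300),interpolation=cv2.INTER_CUBIC) if 0 else d
cv2.imwrite("pics/z.png",np.vstack([np.hstack([a,b]),np.hstack([d,e])]))
E
```

```text
(no output)
```

View pics/z.png

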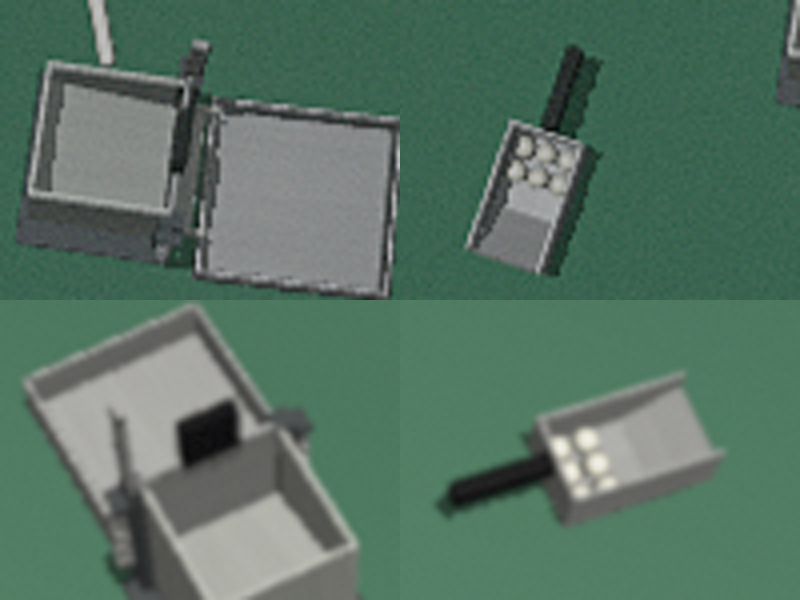

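Crop scale is 4x. The feeder rim corners in the top view are at crop (48,66), (30,192), (170,210) and (188,80). The tab is at (182,130) in the top view and (208,434) in the scene view. The cup handle runs from (575,48) to (552,130) in the top view and from (455,495) to (550,467) in the scene view. Next I'll triangulate.

```bash
cat > h.py <<'E'
import numpy as np,cv2
from scipy.spatial.transform import Rotation as Ro
from rig import r, optics
def ray(P,uv):
    R=cv2.Rodrigues(np.array(P["rvec"]))[0];t=np.array(P["tvec"])
    d=R.T@np.array([(uv[0]-P["cx"])/P["fx"],(uv[1]-P["cy"])/P["fy"],1]);return -R.T@t,d/np.linalg.norm(d)
def plane(P,uv,z):
    o,d=ray(P,uv);return o+d*(z-o[2])/d[2]
def tri(*pu):
    A=np.zeros((3,3));b=np.zeros(3);L=[]
    for P,uv in pu:
        o,d=ray(P,uv);M=np.eye(3)-np.outer(d,d);A+=M;b+=M@o;L.append((o,M))
    x=np.linalg.solve(A,b);return x,max(np.linalg.norm(M@(x-o)) for o,M in L)
def proj(P,X):
    return cv2.projectPoints(np.array([X],float),np.array(P["rvec"]),np.array(P["tvec"]),np.array([[P["fx"],0,P["cx"]],[0,P["fy"],P["cy"]],[0,0,1]]),None)[0][0,0]
E
python3 - <<'E'
from h import *
np.set_printoptions(precision=1,suppress=True)
T=optics.camera_params("top");S=optics.camera_params("scene")
a=lambda u,v:(u/4+270-.4,v/4+175-.4)
b=lambda u,v:((u-400)/4+180-.4,v/4+210-.4)
d=lambda u,v:(u/4+205-.4,(v-300)/4+145-.4)
e=lambda u,v:((u-400)/4+315-.4,(v-300)/4+225-.4)
for n,z,c in(("rim",135,[(48,66),(30,192),(170,210),(188,80)]),("pan",40,[(212,102),(400,118),(385,295),(196,275)])):
    q=np.array([plane(T,a(*p),z)for p in c]);print(n,q[:,:2].tolist(),q.mean(0),[np.linalg.norm(q[i]-q[i-1]) for i in range(4)])
print("rim scene",plane(S,d(355,545),135),plane(S,d(283,428),135))
print("tab",tri((T,a(182,130)),(S,d(208,434))))
print("handle end",tri((T,b(575,48)),(S,e(455,495))))
print("handle root",tri((T,b(552,130)),(S,e(550,467))))
print("backcorners",tri((T,b(511,122)),(S,e(570,522))),tri((T,b(588,143)),(S,e(538,417))))
print("lip corners",tri((T,b(470,248)),(S,e(722,455))),tri((T,b(545,272)),(S,e(685,375))))
# bystanders
print("bottle",plane(T,(238,150),210),"marker",[plane(T,p,7) for p in((292,159),(296,190))])
E
```

```text
rim [[621.525955793145, 8.343769168637255], [520.5194464517187, 22.050003495914023], [506.7268554336254, -86.9932338701703], [610.5002517413305, -101.97711286012891]] [564.8 -39.6 135. ] [np.float64(110.87047921535805), np.float64(101.93221173296426), np.float64(109.91207023010983), np.float64(104.84957992677774)]
pan [[613.6039292832575, -128.91814981164796], [600.4329489845993, -285.20419881866974], [452.14261082538803, -268.6235033861329], [467.9384244001184, -114.05694486951758]] [ 533.5 -199.2   40. ] [np.float64(146.42163339203606), np.float64(156.840058136475), np.float64(149.21442240078463), np.float64(155.37158278835258)]
rim scene [520.8  21.8 135. ] [504.5 -82.5 135. ]
tab (array([561.8, -92.6, 166.9]), np.float64(2.769779657194667))
handle end (array([538. , 201.5,  46.3]), np.float64(0.5343259972549994))
handle root (array([470.4, 220.5,  36.3]), np.float64(1.0047131105024543))
backcorners (array([479.5, 256.1,  22. ]), np.float64(0.05348595764771109)) (array([457.9, 189.8,  47.2]), np.float64(1.8930552998642791))
lip corners (array([372.7, 284. ,  41.1]), np.float64(0.5217003594185196)) (array([352.7, 223.4,  40.5]), np.float64(2.1052945504432032))
bottle [732.1 141.9 210. ] marker [array([766.5, -27.4,   7. ]), array([656. , -41.1,   7. ])]
```

Units first: shifts go in shares of 200 mm and turns go in shares of 4 rad. So 0.112 rad / 4 = 0.028.

```bash

echo '[[0, 0, 0.028, 0, 0, 0, 1], [0, 0, 0.028, 0, 0, 0, 1], [0, 0, 0.028, 0, 0, 0, 1], [0, 0, 0.028, 0, 0, 0, 1], [0, 0, 0.028, 0, 0, 0, 1]]' > m.json && python3 steer.py m.json
echo '[[0, 0, 0.0268, 0, 0, 0, 1], [0, 0, 0, 0.0085, -0.1995, 0, 1], [0, 0, 0, 0.0085, -0.1995, 0, 1], [0, 0, 0, 0.0085, -0.1995, 0, 1], [0, 0, 0, 0.0085, -0.1995, 0, 1]]' > m.json && python3 steer.py m.json
echo '[[0, 0, 0, 0.0085, -0.1995, 0, 1], [0, 0, 0, 0.0085, -0.1995, 0, 1], [0, 0, 0, 0.0085, -0.1995, 0, 1], [0, 0, 0, 0.0085, -0.1995, 0, 1], [0, 0, 0, 0.0085, -0.1995, 0, 1]]' > m.json && python3 steer.py m.json
echo '[[0, 0, 0, 0.0085, -0.1995, 0, 1], [0, 0, 0, 0.0085, -0.1995, 0, 1], [0, 0, 0, 0.0085, -0.1995, 0, 1], [0, 0, 0, 0.0085, -0.1995, 0, 1], [0, 0, 0, 0.0085, -0.1995, 0, 1]]' > m.json && python3 steer.py m.json
echo '[[0, 0, 0, 0.0085, -0.1995, 0, 1], [0, 0, 0, 0.0085, -0.1995, 0, 1], [0, 0, 0, 0.0085, -0.1995, 0.025, 1], [0, 0, 0, 0.0085, -0.1995, 0.025, 1], [0, 0, 0, 0, 0, 0, 1]]' > m.json && python3 steer.py m.json
python3 - <<'E'
from h import *
s=r.sense();print(s["qpos"],s["eef_pos"],s["tcp_rot"])
P=optics.camera_params("wrist");im=optics.grab_frame("wrist");cv2.imwrite("pics/w1.png",im[:,:,::-1])
t=optics.grab_frame("top");cv2.imwrite("pics/top1.png",t[:,:,::-1])
for n,X in(("grip",(504.5,211.5,42)),("hend",(538,201.5,42)),("lip",(363,254,30)),("org",(430,234,4))):print(n,proj(P,X))
import pickle;pickle.dump(P,open("w1.pkl","wb"))
E
```

```text
clock: 0.52
eef_pos: [229.9, -580.9, 252.8]
tcp_rot: [-3.141, 0.0, -0.189]
contact_force: [-0.4, -0.2, -1.1]
opening: 1.001
grasp_force: 0.0
clock: 0.93
eef_pos: [282.1, -428.4, 252.7]
tcp_rot: [-3.141, 0.001, -0.291]
contact_force: [0.2, 0.2, 0.3]
opening: 0.999
grasp_force: 0.0
clock: 1.35
eef_pos: [347.3, -239.6, 253.2]
tcp_rot: [-3.142, 0.0, -0.291]
contact_force: [0.8, 0.1, -0.7]
opening: 1.0
grasp_force: 0.0
clock: 1.77
eef_pos: [412.6, -50.8, 253.3]
tcp_rot: [-3.142, -0.0, -0.29]
contact_force: [0.7, -0.5, 0.6]
opening: 1.001
grasp_force: 0.0
clock: 2.18
eef_pos: [466.3, 103.7, 242.6]
tcp_rot: [-3.139, -0.0, -0.287]
contact_force: [-1.0, -1.3, 0.2]
opening: 1.001
grasp_force: 0.0
[0.21444084 0.13328518 1.95091037 0.00221147 1.05618886 2.07081553] [466.33361067 103.7295441  242.63294975] [-3.13932334e+00 -1.35826084e-04 -2.86665828e-01]
grip [149.02030664 180.04260346]
hend [145.25769172 139.49431394]
lip [166.06736532 321.19796819]
org [168.10310194 247.28193287]
```

View pics/w1.png

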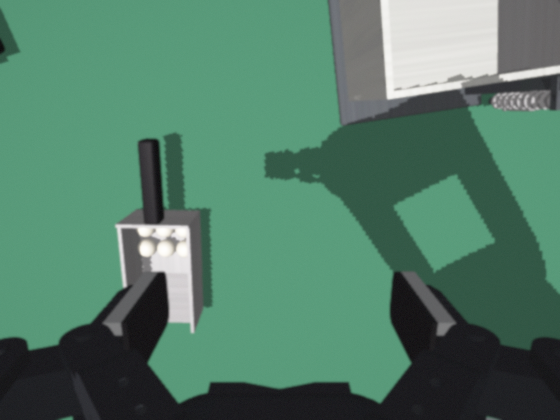

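The wrist view shows the handle from its end (149,141) to its root (153,220), about 3 px from my prediction. I'll refine this with the wrist/top pair.

```bash
python3 - <<'E'
from h import *
import pickle
np.set_printoptions(precision=1,suppress=True)
P=pickle.load(open("w1.pkl","rb"));im=cv2.imread("pics/w1.png")
m=(im[130:210,120:200].max(2)<35).astype(np.uint8)
n,l,st,c=cv2.connectedComponentsWithStats(m);k=1+st[1:,4].argmax();ys,xs=np.nonzero(l==k)
print(st[k])
for y in(146,160,175,190,205):
    x=xs[ys==y-130]+120;print(y,x.min(),x.max(),plane(P,(x.mean(),y),52),plane(P,(x.mean(),y),42))
T=optics.camera_params("top");S=optics.camera_params("scene")
e=(150,141);b=lambda u,v:((u-400)/4+180-.4,v/4+210-.4)
print(tri((P,e),(T,b(575,48))), tri((P,(153,215)),(T,b(552,130))))
print(tri((P,e),(S,((455-400)/4+314.6,(495-300)/4+224.6))))
# cup back rim corners z50
print([plane(P,q,48) for q in((118,224),(200,211))])
E
```

```text
[ 27  10  16  70 381]
146 153 157 [530.6 192.1  52. ] [530.6 195.6  42. ]
160 154 158 [519.6 195.6  52. ] [519.2 199.2  42. ]
175 155 159 [507.5 199.4  52. ] [506.7 203.2  42. ]
190 156 160 [495.2 203.4  52. ] [494.  207.2  42. ]
205 157 161 [482.6 207.4  52. ] [480.9 211.4  42. ]
(array([537.6, 200.6,  39.2]), np.float64(2.326069650417066)) (array([472. , 220.7,  37.5]), np.float64(1.5420391329299266))
(array([535.4, 199.6,  38.4]), np.float64(0.39577922125141696))
[array([475.8, 250.4,  48. ]), array([466.7, 176.4,  48. ])]
```

```bash
python3 - <<'E'
from h import *
import pickle
np.set_printoptions(precision=1,suppress=True)
P=pickle.load(open("w1.pkl","rb"));im=cv2.imread("pics/w1.png")
for y in(146,175,205):print(y,im[y,134:168].max(1))
for y in(146,160,175,190,205):
    g=im[y,134:170].max(1);x=np.nonzero(g<62)[0]+134;l=x.min()
    d=np.nonzero(g<35)[0].min()+134
    print(y,l,d,x.max(),plane(P,((l+d)/2-.5,y),52))
    a=plane(P,(l-.5,y),52);b=plane(P,(d-.5,y),52);print(np.linalg.norm(a-b))
E
```

```text
146 [156 154 146 122  86  58  59  59  60  62  63  67  67  68  70  68  62  50
  38  31  21  16  20  22  46  87 126 149 152 145 128 105  92  89]
175 [157 156 156 155 150 128  93  61  52  54  55  58  57  61  61  65  67  61
  58  47  37  27  25  21  19  22  50  93 130 148 154 150 136 113]
205 [157 156 156 155 158 156 154 146 117  78  52  52  52  52  55  55  56  59
  60  59  54  45  38  29  25  19  16  23  52  91 125 146 150 140]
146 139 153 158 [532.9 199.6  52. ]
11.577435966037871
160 140 154 159 [521.8 203.2  52. ]
11.696648301044826
175 141 155 160 [509.8 207.1  52. ]
11.827141966739926
190 143 156 161 [497.4 210.8  52. ]
11.106177984084031
205 144 157 162 [484.7 214.9  52. ]
11.232911255290068
```

Converted, 40 mm / 200 = 0.2, -37.3 mm / 200 = -0.1865, 0.013 rad / 4 = 0.0033.

```bash

echo '[[0, 0, 0.0033, 0.007, -0.1865, 0, 1], [0, 0, 0, 0.007, -0.1865, 0, 1], [0, 0, 0, 0.007, -0.1865, 0, 1], [0, 0, 0, 0, 0, 0.2, 0.8], [0, 0, 0, 0, 0, 0.2, 0.6]]' > m.json && python3 steer.py m.json
echo '[[0, 0, 0, 0, 0, 0.2, 0.6], [0, 0, 0, 0, 0, 0.19, 0.6], [0, 0, 0, 0, 0, 0.125, 0.6], [0, 0, 0, 0, 0, 0.0725, 0.6], [0, 0, 0, 0, 0, 0, 0.6]]' > m.json && python3 steer.py m.json
python3 - <<'E'
from h import *
s=r.sense();print(s["eef_pos"],s["tcp_rot"])
P=optics.camera_params("wrist");cv2.imwrite("pics/w2.png",optics.grab_frame("wrist")[:,:,::-1])
E
```

```text
clock: 2.7
eef_pos: [504.1, 204.9, 164.5]
tcp_rot: [-3.138, -0.005, -0.302]
contact_force: [-0.5, -0.0, -1.5]
opening: 0.75
grasp_force: 0.0
clock: 3.12
eef_pos: [499.4, 201.4, 42.7]
tcp_rot: [3.137, 0.005, -0.305]
contact_force: [-0.2, -0.1, -0.1]
opening: 0.6
grasp_force: 0.0
[499.44180089 201.42220531  42.72744387] [ 3.13741151  0.00476602 -0.30479648]
```

View pics/w2.png

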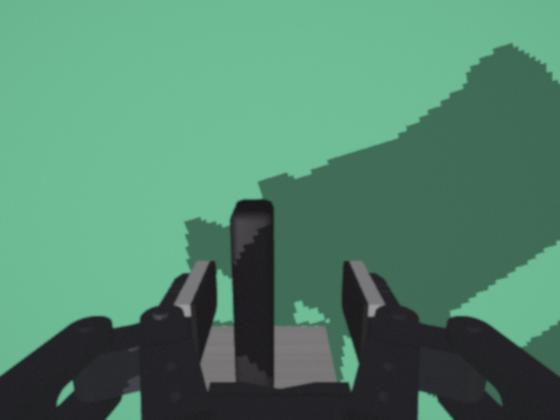

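The handle (centre col 253) is between the pads (cols 212–345, centre 279), about 8 mm off centre. I'll shift to centre it and close.

Converted, -8 mm / 200 = -0.04, -2 mm / 200 = -0.01.

```bash

echo '[[0, 0, 0, 0.0075, -0.04, -0.01, 0.6], [0, 0, 0, 0, 0, 0, 0.6], [0, 0, 0, 0, 0, 0, 0.3], [0, 0, 0, 0, 0, 0, 0], [0, 0, 0, 0, 0, 0, 0]]' > m.json && python3 steer.py m.json 80
echo '[[0, 0, 0, 0, 0, 0, 0], [0, 0, 0, 0, 0, 0, 0], [0, 0, 0, 0, 0, 0, 0], [0, 0, 0, 0, 0, 0, 0], [0, 0, 0, 0, 0, 0, 0]]' > m.json && python3 steer.py m.json
echo '[[0, 0, 0, 0, 0, -0.015, 0], [0, 0, 0, 0, 0, -0.025, 0], [0, 0, 0, 0, 0, -0.035, 0], [0, 0, 0, 0, 0, -0.05, 0], [0, 0, 0, 0, 0, -0.05, 0]]' > m.json && python3 steer.py m.json
```

```text
clock: 3.58
eef_pos: [505.9, 211.3, 48.7]
tcp_rot: [-3.141, -0.001, -0.303]
contact_force: [0.5, -0.5, -0.6]
opening: 0.179
grasp_force: 0.2
clock: 4.0
eef_pos: [505.9, 211.3, 48.6]
tcp_rot: [-3.141, -0.001, -0.303]
contact_force: [-1.3, -1.6, 7.2]
opening: 0.144
grasp_force: 78.0
clock: 4.42
eef_pos: [505.5, 211.1, 83.7]
tcp_rot: [3.141, 0.0, -0.303]
contact_force: [0.7, -0.2, -2.3]
opening: 0.149
grasp_force: 77.9
```

Converted, -30 mm / 200 = -0.15, -28 mm / 200 = -0.14.

```bash

echo '[[0, 0, 0, 0, 0, -0.08, 0], [0, 0, 0, 0, 0, -0.11, 0], [0, 0, 0, 0, 0, -0.14, 0], [0, 0, 0, 0, 0, -0.15, 0], [0, 0, 0, 0, 0, -0.13, 0]]' > m.json && python3 steer.py m.json
echo '[[0, 0, 0, 0, 0, -0.1, 0], [0, 0, 0, 0, 0, -0.07, 0], [0, 0, 0, 0, 0, -0.04, 0], [0, 0, -0.005, 0, 0, 0, 0], [0, 0, -0.01, 0, 0, 0, 0]]' > m.json && python3 steer.py m.json
echo '[[0, 0, -0.0125, 0, 0, 0, 0], [0, 0, -0.0125, 0, 0, 0, 0], [0, 0, -0.0083, 0, 0, 0, 0], [0, 0, 0, 0, 0.04, 0, 0], [0, 0, 0, 0, 0.08, 0, 0]]' > m.json && python3 steer.py m.json
echo '[[0, 0, 0, 0, 0.12, 0, 0], [0, 0, 0, 0, 0.15, 0, 0], [0, 0, 0, 0, 0.16, 0, 0], [0, 0, 0, 0, 0.16, 0, 0], [0, 0, 0, 0, 0.16, 0, 0]]' > m.json && python3 steer.py m.json
echo '[[0, 0, 0, 0, 0.13, 0, 0], [0, 0, 0, 0, 0.09, 0, 0], [0, 0, 0, 0, 0.055, 0, 0], [0, 0, 0, 0, 0.03, 0, 0], [0, 0, 0, 0, 0, 0, 0]]' > m.json && python3 steer.py m.json
python3 - <<'E'
from h import *
s=r.sense();print(s["qpos"],s["eef_pos"],s["tcp_rot"])
t=optics.grab_frame("scene")[50:350,130:530];cv2.imwrite("pics/s2.png",cv2.resize(t[:,:,::-1],(800,600)))
E
```

```text
clock: 4.83
eef_pos: [505.6, 211.1, 207.5]
tcp_rot: [-3.141, -0.001, -0.303]
contact_force: [0.8, 0.9, -2.1]
opening: 0.146
grasp_force: 78.0
clock: 5.25
eef_pos: [505.4, 211.1, 247.0]
tcp_rot: [-3.141, -0.001, -0.242]
contact_force: [-0.2, -0.5, -2.7]
opening: 0.15
grasp_force: 77.9
clock: 5.67
eef_pos: [502.5, 187.6, 245.9]
tcp_rot: [3.141, 0.001, -0.109]
contact_force: [0.4, -0.2, -3.0]
opening: 0.146
grasp_force: 78.0
clock: 6.08
eef_pos: [485.3, 36.4, 246.1]
tcp_rot: [3.141, 0.001, -0.11]
contact_force: [0.2, -0.6, -2.7]
opening: 0.145
grasp_force: 78.1
clock: 6.5
eef_pos: [479.4, -23.2, 246.5]
tcp_rot: [3.142, 0.001, -0.112]
contact_force: [0.3, 0.5, -2.2]
opening: 0.145
grasp_force: 78.1
[-5.14678544e-02  1.33333913e-01  1.94134055e+00 -1.60373236e-05
  1.06753821e+00  1.63104484e+00] [479.38679592 -23.19734128 246.46773804] [ 3.14154130e+00  6.18057185e-04 -1.11708644e-01]
```

View pics/s2.png

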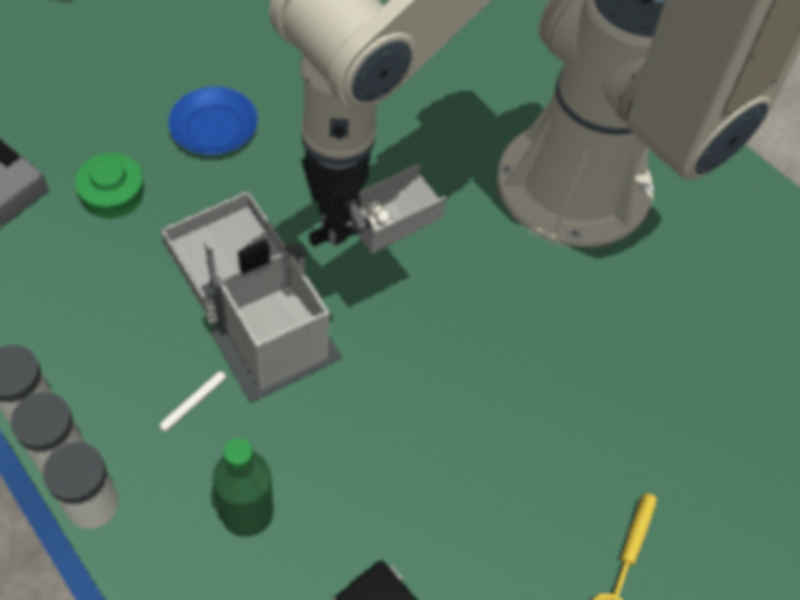

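The cup is held with its balls, and the feeder is clear on the approach side. I'll move over it and pre-tilt.

Converted, 32 mm / 200 = 0.16, 30 mm / 200 = 0.15.

```bash

echo '[[0, 0, 0, 0.04, 0, 0, 0], [0, 0, 0, 0.08, 0, 0, 0], [0, 0, 0, 0.12, 0, 0, 0], [0, 0, 0, 0.15, 0, 0, 0], [0, 0, 0, 0.16, 0, 0, 0]]' > m.json && python3 steer.py m.json
echo '[[0, 0, 0, 0.16, 0, 0, 0], [0, 0, 0, 0.16, 0, 0, 0], [0, 0, 0, 0.14, 0, 0, 0], [0, 0, 0, 0.11, 0, 0, 0], [0, 0, 0, 0.08, 0, 0, 0]]' > m.json && python3 steer.py m.json
echo '[[0, 0, 0, 0.05, 0, 0, 0], [0, 0, 0, 0.03, 0, 0, 0], [0, 0, 0, 0.01, 0, 0.02, 0], [0, 0, 0, 0, 0, 0.05, 0], [0, 0, 0, 0, 0, 0.06, 0]]' > m.json && python3 steer.py m.json
echo '[[0, 0, 0, 0, 0, 0.04, 0], [0, 0, 0, 0, 0, 0.02, 0], [0, 0, 0, 0, 0, 0, 0], [0, 0.0075, 0, -0.0025, 0, -0.0225, 0], [0, 0.01, 0, -0.0035, 0, -0.03, 0]]' > m.json && python3 steer.py m.json
echo '[[0, 0.0125, 0, -0.0045, 0, -0.0375, 0], [0, 0.0125, 0, -0.0045, 0, -0.0375, 0], [0, 0.0125, 0, -0.0045, 0, -0.0375, 0], [0, 0.0125, 0, -0.0045, 0, -0.0375, 0], [0, 0.0075, 0, -0.0025, 0, -0.0225, 0]]' > m.json && python3 steer.py m.json
echo '[[0, 0, 0, -0.005, 0, 0.02, 0], [0, 0, 0, -0.0125, 0, 0.04, 0], [0, 0, 0, -0.0125, 0, 0.04, 0], [0, 0, 0, -0.005, 0, 0.02, 0], [0, 0, 0, 0, 0, 0, 0]]' > m.json && python3 steer.py m.json
python3 - <<'E'
from h import *
s=r.sense();print(s["qpos"],s["eef_pos"],s["tcp_rot"])
R=Ro.from_euler("xyz",s["tcp_rot"]).as_matrix();print("lip",s["eef_pos"]+R@[-151,0,18.6])
a=optics.grab_frame("scene")[130:280,180:380];b=optics.grab_frame("top")[140:290,200:400]
cv2.imwrite("pics/s3.png",cv2.resize(np.vstack([a,b])[:,:,::-1],(800,1200))[::2,::2] if 0 else cv2.resize(np.hstack([a,b])[:,:,::-1],(800,300)))
E
```

```text
clock: 6.97
eef_pos: [590.6, -33.3, 246.7]
tcp_rot: [-3.141, -0.0, -0.109]
contact_force: [0.2, 0.3, -1.9]
opening: 0.146
grasp_force: 78.1
clock: 7.38
eef_pos: [721.0, -47.5, 245.8]
tcp_rot: [-3.141, -0.0, -0.109]
contact_force: [-0.6, 0.8, -1.8]
opening: 0.143
grasp_force: 78.1
clock: 7.8
eef_pos: [736.1, -50.2, 220.3]
tcp_rot: [-3.141, -0.001, -0.11]
contact_force: [0.5, 0.4, -2.8]
opening: 0.147
grasp_force: 78.1
clock: 8.22
eef_pos: [734.9, -50.8, 218.8]
tcp_rot: [-3.142, -0.07, -0.11]
contact_force: [0.3, 0.0, -2.6]
opening: 0.145
grasp_force: 78.1
clock: 8.63
eef_pos: [724.8, -49.7, 254.1]
tcp_rot: [-3.142, -0.304, -0.11]
contact_force: [-0.2, -0.1, -1.8]
opening: 0.149
grasp_force: 78.1
clock: 9.05
eef_pos: [724.9, -49.6, 224.8]
tcp_rot: [3.141, -0.296, -0.11]
contact_force: [-0.9, 0.3, -2.3]
opening: 0.147
grasp_force: 78.0
[-0.0644762   0.40647257  1.65435644 -0.01910819  0.78532483  1.62808564] [724.90903598 -49.64271865 224.78270449] [ 3.141419   -0.29582967 -0.1102373 ]
lip [586.73439255 -34.35196627 162.96910723]
```

View pics/s3.png

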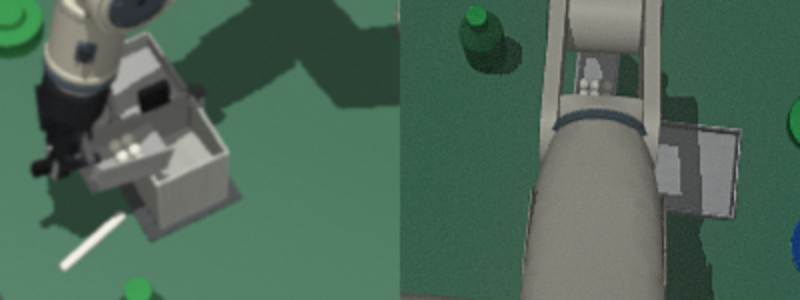

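The lip (crop 165,150) is over the mouth and the balls are at the ramp foot. I'll keep tipping slowly.

Converted, -4.8 mm / 200 = -0.024, -0.9 mm / 200 = -0.0045, 0.035 rad / 4 = 0.0088.

```bash

echo '[[0, 0.0088, 0, -0.0045, 0, -0.024, 0], [0, 0.0088, 0, -0.0045, 0, -0.024, 0], [0, 0.0088, 0, -0.0045, 0, -0.024, 0], [0, 0.0088, 0, -0.0045, 0, -0.024, 0], [0, 0.0088, 0, -0.0045, 0, -0.024, 0]]' > m.json && python3 steer.py m.json
echo '[[0, 0.0088, 0, -0.0045, 0, -0.024, 0], [0, 0.0088, 0, -0.0045, 0, -0.024, 0], [0, 0.0088, 0, -0.0045, 0, -0.024, 0], [0, 0.0088, 0, -0.0045, 0, -0.024, 0], [0, 0.0088, 0, -0.0045, 0, -0.024, 0]]' > m.json && python3 steer.py m.json
echo '[[0, 0.0088, 0, -0.0045, 0, -0.024, 0], [0, 0.0088, 0, -0.0045, 0, -0.024, 0], [0, 0.0088, 0, -0.0045, 0, -0.024, 0], [0, 0.0088, 0, -0.0045, 0, -0.024, 0], [0, 0.0088, 0, -0.0045, 0, -0.024, 0]]' > m.json && python3 steer.py m.json
python3 - <<'E'
from h import *
s=r.sense();print(s["qpos"],s["eef_pos"],s["tcp_rot"])
R=Ro.from_euler("xyz",s["tcp_rot"]).as_matrix();print("lip",s["eef_pos"]+R@[-151,0,18.6])
E
echo '[[0, 0.0088, 0, -0.0035, 0, -0.0265, 0], [0, 0.0088, 0, -0.0035, 0, -0.0265, 0], [0, 0.0088, 0, -0.0035, 0, -0.0265, 0], [0, 0.0088, 0, -0.0035, 0, -0.0265, 0], [0, 0.0088, 0, -0.0035, 0, -0.0265, 0]]' > m.json && python3 steer.py m.json
echo '[[0, 0.0088, 0, -0.0035, 0, -0.0265, 0], [0, 0.0088, 0, -0.0035, 0, -0.0265, 0], [0, 0, 0, 0, 0, 0, 0], [0, 0, 0, 0, 0, 0, 0], [0, 0, 0, 0, 0, 0, 0]]' > m.json && python3 steer.py m.json
python3 - <<'E'
from h import *
s=r.sense();print(s["qpos"],s["eef_pos"],s["tcp_rot"])
R=Ro.from_euler("xyz",s["tcp_rot"]).as_matrix();print("lip",s["eef_pos"]+R@[-151,0,18.6])
a=optics.grab_frame("scene")[130:280,180:380]
cv2.imwrite("pics/s4.png",cv2.resize(a[:,:,::-1],(800,600)))
E
```

```text
clock: 9.57
eef_pos: [713.2, -48.3, 248.8]
tcp_rot: [-3.142, -0.477, -0.11]
contact_force: [0.2, -0.1, -2.8]
opening: 0.148
grasp_force: 78.1
clock: 9.98
eef_pos: [696.9, -46.5, 267.1]
tcp_rot: [-3.141, -0.652, -0.11]
contact_force: [-0.2, 0.2, -3.2]
opening: 0.149
grasp_force: 78.1
clock: 10.4
eef_pos: [678.6, -44.9, 281.4]
tcp_rot: [3.141, -0.818, -0.111]
contact_force: [0.4, -0.5, -2.1]
opening: 0.149
grasp_force: 78.3
[-0.04527487  0.16945264  2.07291587 -0.53804495  0.09543498  2.15173023] [678.61621601 -44.92029522 281.42427396] [ 3.14063717 -0.81832606 -0.11090916]
lip [589.54287788 -35.01842069 158.48179425]
clock: 10.82
eef_pos: [666.5, -24.1, 308.2]
tcp_rot: [-3.103, -0.884, -0.209]
contact_force: [0.8, 1.6, -1.3]
opening: 0.146
grasp_force: 78.3
clock: 11.23
eef_pos: [659.6, -19.2, 333.3]
tcp_rot: [-3.093, -0.919, -0.211]
contact_force: [0.2, -0.3, -1.1]
opening: 0.148
grasp_force: 78.7
[ 0.04261327  0.06694156  2.11981305 -1.29507654  0.15889913  3.01700878] [659.56243578 -19.24798752 333.27813181] [-3.09307701 -0.91935117 -0.21089055]
lip [584.66910228  -2.29282518 201.93708313]
```

View pics/s4.png

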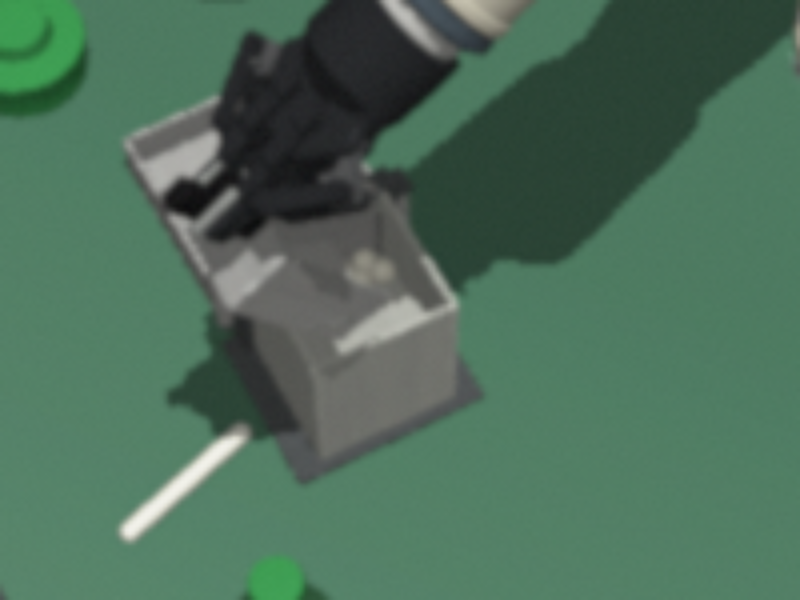

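At least 3 balls are visible in the feeder, near (370,268). The arm ran close to its wrist singularity (q5≈0) at 53° tilt. I'll go back to a comfortable pose and count the balls.

```bash
cat >> h.py <<'E'
def rel(p,rot):
    s=r.sense();R0=Ro.from_euler("xyz",s["tcp_rot"]);R1=Ro.from_euler("xyz",rot)
    return (R0.inv()*R1).as_rotvec().round(3),(R0.inv().apply(np.array(p)-s["eef_pos"])).round(1)
E
python3 - <<'E'
from h import *
print(rel((697,-46,320),(np.pi,-.65,-.11)))
P=optics.camera_params("wrist")
for X in((565,-40,80),(525,-40,70)):print(proj(P,X))
g=optics.grab_frame("wrist");cv2.imwrite("pics/w4.png",g[:,:,::-1])
m=((g.min(2)>150)).sum();print(m)
E
```

```text
(array([ 0.024, -0.27 , -0.065]), array([15.3, 20.3, 40.5]))
[337.16328577 550.19535667]
[350.53695682 622.42865083]
87077
```

Converted, 6.8 mm / 200 = 0.034, 3.4 mm / 200 = 0.017, -0.045 rad / 4 = -0.0113.

```bash

echo '[[0.001, -0.0113, -0.0028, 0.0125, 0.017, 0.034, 0], [0.001, -0.0113, -0.0028, 0.0125, 0.017, 0.034, 0], [0.001, -0.0113, -0.0028, 0.0125, 0.017, 0.034, 0], [0.001, -0.0113, -0.0028, 0.0125, 0.017, 0.034, 0], [0.001, -0.0113, -0.0028, 0.0125, 0.017, 0.034, 0]]' > m.json && python3 steer.py m.json
echo '[[0.001, -0.0113, -0.0028, 0.0125, 0.017, 0.034, 0], [0, 0, 0, 0, 0, 0, 0], [0, 0, 0, 0, 0, 0, 0]]' > m.json && python3 steer.py m.json
python3 - <<'E'
from h import *
s=r.sense();print(s["qpos"],s["eef_pos"],s["tcp_rot"])
print(rel((700,-46,330),(np.pi,0,-.11)))
F=[]
E
```

```text
clock: 11.75
eef_pos: [676.2, -36.4, 324.9]
tcp_rot: [-3.138, -0.792, -0.159]
contact_force: [-0.1, -0.2, -2.0]
opening: 0.149
grasp_force: 78.6
clock: 12.0
eef_pos: [682.9, -41.4, 322.7]
tcp_rot: [3.139, -0.751, -0.147]
contact_force: [-0.9, -0.1, -2.9]
opening: 0.143
grasp_force: 78.6
[-0.02175462  0.12330974  1.97799884 -0.29447682  0.30609524  1.94385689] [682.86259243 -41.4124707  322.73241252] [ 3.13907442 -0.75073396 -0.14662401]
(array([ 0.016, -0.751, -0.036]), array([17.8,  2. ,  6.7]))
```

Units first: shifts go in shares of 200 mm and turns go in shares of 4 rad. So 2 mm / 200 = 0.01, 1 mm / 200 = 0.005, -0.09 rad / 4 = -0.0225.

```bash

echo '[[0.0005, -0.0125, -0.001, 0.01, 0, 0.005, 0], [0.0005, -0.0225, -0.001, 0.01, 0, 0.005, 0], [0.0005, -0.0225, -0.001, 0.01, 0, 0.005, 0], [0.0005, -0.0225, -0.001, 0.01, 0, 0.005, 0], [0.0005, -0.0225, -0.001, 0.01, 0, 0.005, 0]]' > m.json && python3 steer.py m.json
echo '[[0.0005, -0.0225, -0.001, 0.01, 0, 0.005, 0], [0.0005, -0.0225, -0.001, 0.01, 0, 0.005, 0], [0.0005, -0.0225, -0.001, 0.01, 0, 0, 0], [0, -0.0175, -0.001, 0, 0, 0, 0], [0, 0, 0, -0.04, 0, 0, 0]]' > m.json && python3 steer.py m.json
echo '[[0, 0, 0, -0.08, 0, 0, 0], [0, 0, 0, -0.12, 0, 0, 0], [0, 0, 0, -0.15, 0, 0, 0], [0, 0, 0, -0.16, 0, 0, 0], [0, 0, 0, -0.16, 0, 0, 0]]' > m.json && python3 steer.py m.json
echo '[[0, 0, 0, -0.14, -0.025, 0, 0], [0, 0, 0, -0.11, -0.075, 0, 0], [0, 0, 0, -0.08, -0.11, 0, 0], [0, 0, 0, -0.04, -0.15, 0, 0], [0, 0, 0, -0.02, -0.16, 0, 0]]' > m.json && python3 steer.py m.json
echo '[[0, 0, 0, 0, -0.16, 0, 0], [0, 0, 0, 0, -0.15, 0, 0], [0, 0, 0, 0, -0.12, 0, 0], [0, 0, 0, 0, -0.08, 0, 0], [0, 0, 0, 0, -0.04, 0, 0]]' > m.json && python3 steer.py m.json
python3 - <<'E'
from h import *
s=r.sense();print(s["qpos"],s["eef_pos"],s["tcp_rot"])
g=optics.grab_frame("scene");a=g[150:300,200:400];t=optics.grab_frame("top");b=t[160:310,180:380]
cv2.imwrite("pics/s5.png",cv2.resize(np.vstack([a,b])[:,:,::-1],(400,600),interpolation=cv2.INTER_CUBIC))
a=cv2.resize(g[180:260,230:310],(400,400),interpolation=cv2.INTER_CUBIC);b=cv2.resize(t[175:255,265:345],(400,400),interpolation=cv2.INTER_CUBIC)
cv2.imwrite("pics/s5.png",np.hstack([a,b])[:,:,::-1])
E
```

```text
clock: 12.42
eef_pos: [692.7, -43.0, 324.9]
tcp_rot: [3.134, -0.337, -0.124]
contact_force: [-0.4, -0.7, -1.7]
opening: 0.151
grasp_force: 78.5
clock: 12.83
eef_pos: [693.4, -43.8, 322.2]
tcp_rot: [3.135, 0.003, -0.111]
contact_force: [-1.6, 0.4, -2.4]
opening: 0.145
grasp_force: 78.5
clock: 13.25
eef_pos: [556.0, -28.7, 323.1]
tcp_rot: [3.136, -0.002, -0.11]
contact_force: [0.1, -0.7, -0.4]
opening: 0.146
grasp_force: 78.6
clock: 13.67
eef_pos: [489.8, 83.0, 323.7]
tcp_rot: [3.136, -0.004, -0.112]
contact_force: [1.6, -0.2, -1.0]
opening: 0.147
grasp_force: 78.6
clock: 14.08
eef_pos: [503.1, 194.0, 323.2]
tcp_rot: [3.138, -0.004, -0.108]
contact_force: [0.2, -0.2, -1.1]
opening: 0.146
grasp_force: 78.5
[ 0.36825551  0.15577652  1.73558654 -0.00523179  1.24884915  2.04872454] [503.14711989 194.04492641 323.24936225] [ 3.13781676 -0.00350584 -0.1080141 ]
```

View pics/s5.png

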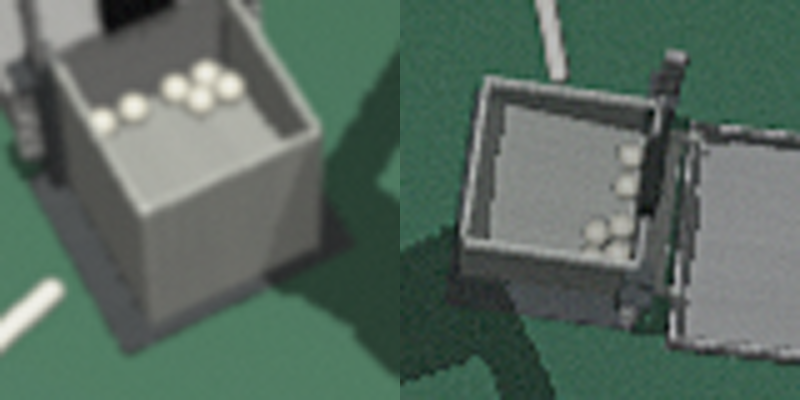

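All six balls are in the feeder (left view: 101,122; 133,107; 176,88; 207,73; 229,86; 201,100). Next I set the cup down.

```bash

echo '[[0, 0, 0, 0, 0, 0.05, 0], [0, 0, 0, 0, 0, 0.125, 0], [0, 0, 0, 0, 0, 0.19, 0], [0, 0, 0, 0, 0, 0.19, 0], [0, 0, 0, 0, 0, 0.19, 0]]' > m.json && python3 steer.py m.json
echo '[[0, 0, 0, 0, 0, 0.19, 0], [0, 0, 0, 0, 0, 0.175, 0], [0, 0, 0, 0, 0, 0.1, 0], [0, 0, 0, 0, 0, 0.06, 0], [0, 0, 0, 0, 0, 0.03, 0]]' > m.json && python3 steer.py m.json
echo '[[0, 0, 0, 0, 0, 0.02, 0], [0, 0, 0, 0, 0, 0, 0], [0, 0, 0, 0, 0, 0, 0]]' > m.json && python3 steer.py m.json
```

```text
clock: 14.6
eef_pos: [503.4, 191.4, 173.3]
tcp_rot: [3.14, -0.002, -0.108]
contact_force: [0.1, 0.8, -2.5]
opening: 0.146
grasp_force: 78.6
clock: 15.02
eef_pos: [502.6, 191.5, 62.1]
tcp_rot: [3.139, 0.002, -0.108]
contact_force: [-1.1, -0.1, -1.5]
opening: 0.141
grasp_force: 78.5
clock: 15.27
eef_pos: [504.6, 193.2, 61.1]
tcp_rot: [3.141, -0.002, -0.107]
contact_force: [0.6, -0.7, -1.0]
opening: 0.147
grasp_force: 78.5
```

Converted, 5 mm / 200 = 0.025, 3 mm / 200 = 0.015.

```bash

echo '[[0, 0, 0, 0, 0, 0.025, 0], [0, 0, 0, 0, 0, 0.015, 0], [0, 0, 0, 0, 0, 0.01, 0], [0, 0, 0, 0, 0, 0.0075, 0], [0, 0, 0, 0, 0, 0, 0]]' > m.json && python3 steer.py m.json
echo '[[0, 0, 0, 0, 0, 0.005, 0], [0, 0, 0, 0, 0, 0, 0], [0, 0, 0, 0, 0, 0, 0]]' > m.json && python3 steer.py m.json
```

```text
clock: 15.68
eef_pos: [504.0, 193.2, 48.7]
tcp_rot: [3.14, -0.0, -0.106]
contact_force: [-0.8, -0.9, 4.0]
opening: 0.149
grasp_force: 79.5
clock: 15.93
eef_pos: [504.2, 193.2, 48.4]
tcp_rot: [3.141, -0.001, -0.106]
contact_force: [-2.1, -1.4, 10.1]
opening: 0.148
grasp_force: 80.6
```

Converted, -6 mm / 200 = -0.03.

```bash

echo '[[0, 0, 0, 0, 0, 0, 0.3], [0, 0, 0, 0, 0, 0, 0.6], [0, 0, 0, 0, 0, 0, 0.7], [0, 0, 0, 0, 0, 0, 0.7], [0, 0, 0, 0, 0, -0.03, 0.7]]' > m.json && python3 steer.py m.json
echo '[[0, 0, 0, 0, 0, -0.075, 0.7], [0, 0, 0, 0, 0, -0.125, 0.7], [0, 0, 0, 0, 0, -0.175, 0.8], [0, 0, 0, 0, 0, -0.19, 1], [0, 0, 0, 0, 0, -0.19, 1]]' > m.json && python3 steer.py m.json
echo '[[0, 0, 0, 0, 0, -0.19, 1], [0, 0, 0, 0, 0, -0.125, 1], [0, 0, 0, 0.025, 0.075, -0.05, 1], [0, 0, 0, 0.05, 0.15, 0, 1], [0, 0, 0, 0.06, 0.19, 0, 1]]' > m.json && python3 steer.py m.json
echo '[[0, 0, 0, 0.06, 0.19, 0, 1], [0, 0, 0, 0.06, 0.19, 0, 1], [0, 0, 0, 0.06, 0.19, 0, 1], [0, 0, 0, 0.04, 0.075, 0, 1], [0, 0, 0, 0, 0, 0, 1]]' > m.json && python3 steer.py m.json
python3 - <<'E'
from h import *
import pickle
np.set_printoptions(precision=1,suppress=True)
T=optics.camera_params("top");S=optics.camera_params("scene")
print("post",tri((T,(320.9,185.1)),(S,(233.3,172.1))))
s=r.sense();print(s["eef_pos"],s["tcp_rot"])
P=optics.camera_params("wrist");g=optics.grab_frame("wrist");q=optics.grab_frame("scene")[215:290,320:420] if 0 else optics.grab_frame("scene")[225:295,290:390]
pickle.dump(P,open("w6.pkl","wb"));print(proj(P,(560,-94,181)),proj(P,(424,203,45)))
g=g.copy();cv2.imwrite("pics/w6raw.png",g[:,:,::-1]);g[:140,:200]=cv2.resize(q,(200,140));cv2.imwrite("pics/w6.png",g[:,:,::-1])
E
```

```text
clock: 16.35
eef_pos: [503.0, 192.9, 52.7]
tcp_rot: [3.14, 0.001, -0.106]
contact_force: [0.2, 0.3, 0.1]
opening: 0.697
grasp_force: 0.0
clock: 16.77
eef_pos: [503.1, 193.1, 206.1]
tcp_rot: [3.14, 0.001, -0.106]
contact_force: [1.2, -0.7, -0.4]
opening: 1.0
grasp_force: 0.0
clock: 17.18
eef_pos: [522.1, 108.6, 279.3]
tcp_rot: [-3.141, -0.003, -0.104]
contact_force: [-0.0, -0.0, 0.4]
opening: 0.999
grasp_force: 0.0
clock: 17.6
eef_pos: [552.5, -28.3, 278.1]
tcp_rot: [3.139, -0.001, -0.11]
contact_force: [0.2, 1.2, -0.3]
opening: 0.998
grasp_force: 0.0
post (array([ 618.2, -107.7,  224.3]), np.float64(0.9448841335557782))
[552.5 -28.3 278.1] [ 3.1 -0.  -0.1]
[385.7 200.1] [ 77.3 320.6]
```

View pics/w6.png

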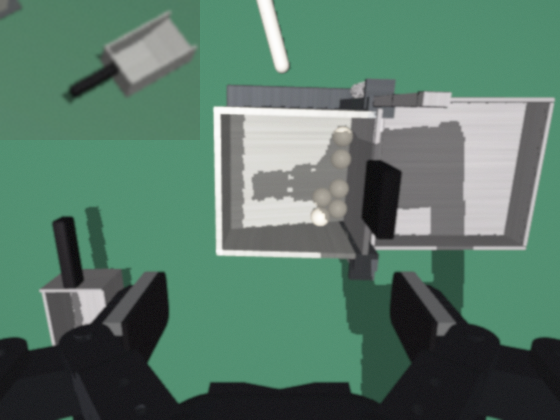

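The cup stands upright and empty (inset). The balls are behind the gate, and the tab blob is at cols 363–400, rows 162–238. I'll extract its corners.

```bash
python3 - <<'E'
from h import *
import pickle
np.set_printoptions(precision=1,suppress=True,linewidth=150)
P=pickle.load(open("w6.pkl","rb"));im=cv2.imread("pics/w6raw.png")
for y in(185,200,215):print(y,im[y,354:408].max(1))
m=(im[150:250,350:410].max(2)<60).astype(np.uint8);n,l,st,c=cv2.connectedComponentsWithStats(m);k=1+st[1:,4].argmax()
h=cv2.approxPolyDP(cv2.findContours((l==k).astype(np.uint8),0,2)[0][0],2.5,True)[:,0]+[350,150];print(h.tolist())
# rim corners from wrist
for q in((215,107),(217,255),(377,112)):print(q,plane(P,q,135))
for q in h:print(q,plane(P,q,181.5)[:2],plane(P,q,136.5)[:2])
E
```

```text
185 [ 84  84  82  82  82  82  82  81  81  69  52  27  19  18  16  16  19  14  17  17  17  21  19  17  18  15  20  20  19  22  25  21  27  24  25  24  24
  22  26  23  21  21  22  25  28  47  80 104 116 120 119 120 119 120]
200 [ 83  82  83  82  82  83  82  76  63  42  24  14  16  20  14  17  20  12  16  16  15  16  18  16  14  18  21  25  26  24  23  24  22  24  25  22  22
  23  24  23  23  26  26  44  73 101 113 115 116 118 116 117 118 117]
215 [ 81  81  81  80  81  80  72  55  33  24  18  17  18  16  14  17  16  18  18  19  18  14  17  17  21  23  24  22  25  24  23  21  25  26  23  25  21
  24  25  23  27  53 107 162 195 207 209 207 209 207 206 207 208 207]
[[368, 160], [361, 217], [377, 238], [392, 238], [400, 171], [382, 161]]
(215, 107) [625.1   7.2 135. ]
(217, 255) [517.8  22.5 135. ]
(377, 112) [ 609.8 -102.3  135. ]
[368 160] [585.4 -84.4] [577.9 -94.4]
[361 217] [551.1 -78.6] [536.5 -87.4]
[377 238] [536.5 -87.8] [518.8 -98.5]
[392 238] [535.5 -97. ] [ 517.6 -109.6]
[400 171] [ 576.9 -102.8] [ 567.6 -116.6]
[382 161] [583.9 -92.5] [ 576.1 -104.2]
```

```bash

echo '[[0, 0, 0, 0.01, 0.075, 0, 0.6], [0, 0, 0, 0.02, 0.15, 0, 0.6], [0, 0, 0, 0.015, 0.075, 0.025, 0.6], [0, 0, 0, 0.005, 0.03, 0.075, 0.6], [0, 0, 0, 0, 0, 0.1, 0.6]]' > m.json && python3 steer.py m.json
echo '[[0, 0, 0, 0, 0, 0.075, 0.6], [0, 0, 0, 0, 0, 0.04, 0.6], [0, 0, 0, 0, 0, 0, 0.6], [0, 0, 0, 0, 0, 0, 0.6]]' > m.json && python3 steer.py m.json
python3 - <<'E'
from h import *
s=r.sense();print(s["eef_pos"],s["tcp_rot"]);print(rel((555,-95.3,166),(np.pi,0,-.11)))
P=optics.camera_params("wrist");g=optics.grab_frame("wrist");cv2.imwrite("pics/w7.png",g[:,:,::-1])
b=g[:,:,:].max(2)
for X in((560,-95,181.5),(560,-89,181.5),(560,-101,181.5)):print(proj(P,X))
E
```

```text
clock: 18.12
eef_pos: [555.6, -91.6, 239.0]
tcp_rot: [3.14, -0.003, -0.106]
contact_force: [0.3, -0.1, 0.1]
opening: 0.602
grasp_force: 0.0
clock: 18.45
eef_pos: [554.7, -90.7, 215.1]
tcp_rot: [3.141, 0.0, -0.105]
contact_force: [-0.6, -0.2, 0.3]
opening: 0.602
grasp_force: 0.0
[554.73717568 -90.71970668 215.05723874] [ 3.14054038e+00  2.05261441e-04 -1.05262201e-01]
(array([0.001, 0.   , 0.005]), array([ 0.8,  4.5, 49.1]))
[287.19249542 254.470316  ]
[273.77986817 255.7815948 ]
[300.63237345 253.15637303]
```

View pics/w7.png

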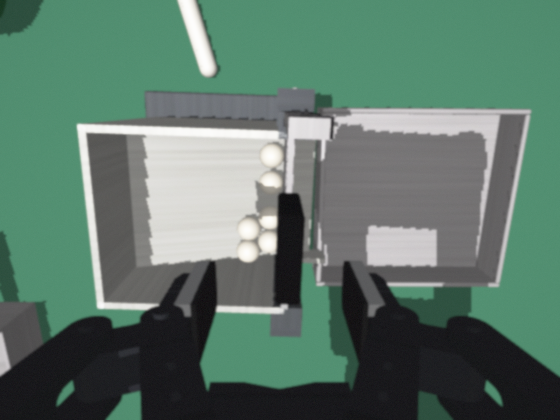

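The tab (col 289, row 250) agrees with the prediction (287). I'll shift about 5 mm, descend and pinch.

Converted, 16 mm / 200 = 0.08, 14 mm / 200 = 0.07, 0.005 rad / 4 = 0.0013.

```bash

echo '[[0, 0, 0.0013, 0.004, 0.025, 0.025, 0.6], [0, 0, 0, 0, 0, 0.07, 0.6], [0, 0, 0, 0, 0, 0.08, 0.6], [0, 0, 0, 0, 0, 0.05, 0.6], [0, 0, 0, 0, 0, 0.02, 0.6]]' > m.json && python3 steer.py m.json
echo '[[0, 0, 0, 0, 0, 0, 0.5], [0, 0, 0, 0, 0, 0, 0.3], [0, 0, 0, 0, 0, 0, 0], [0, 0, 0, 0, 0, 0, 0], [0, 0, 0, 0, 0, 0, 0]]' > m.json && python3 steer.py m.json 80
echo '[[0, 0, 0, 0, 0, 0, 0], [0, 0, 0, 0, 0, 0, 0], [0, 0, 0, 0, 0, 0, 0]]' > m.json && python3 steer.py m.json
```

```text
clock: 18.92
eef_pos: [554.5, -96.9, 164.7]
tcp_rot: [3.14, 0.001, -0.112]
contact_force: [-0.2, -0.1, 0.3]
opening: 0.595
grasp_force: 0.0
clock: 19.33
eef_pos: [555.8, -95.5, 166.9]
tcp_rot: [-3.14, -0.002, -0.114]
contact_force: [0.6, 7.1, 2.2]
opening: 0.128
grasp_force: 77.9
clock: 19.58
eef_pos: [555.8, -95.5, 166.9]
tcp_rot: [-3.14, -0.002, -0.114]
contact_force: [1.1, 8.5, 1.8]
opening: 0.131
grasp_force: 77.8
```

Converted, -4 mm / 200 = -0.02, -2 mm / 200 = -0.01.

```bash

echo '[[0, 0, 0, 0, -0.0035, 0, 0], [0, 0, 0, 0, 0, -0.01, 0], [0, 0, 0, 0, 0, -0.02, 0], [0, 0, 0, 0, 0, -0.02, 0], [0, 0, 0, 0, 0, -0.02, 0]]' > m.json && python3 steer.py m.json
echo '[[0, 0, 0, 0, 0, -0.02, 0], [0, 0, 0, 0, 0, -0.02, 0], [0, 0, 0, 0, 0, -0.02, 0], [0, 0, 0, 0, 0, -0.02, 0], [0, 0, 0, 0, 0, -0.02, 0]]' > m.json && python3 steer.py m.json
echo '[[0, 0, 0, 0, 0, -0.015, 0], [0, 0, 0, 0, 0, -0.01, 0], [0, 0, 0, 0, 0, -0.005, 0], [0, 0, 0, 0, 0, 0, 0], [0, 0, 0, 0, 0, 0, 0]]' > m.json && python3 steer.py m.json
echo '[[0, 0, 0, 0, 0, 0, 0], [0, 0, 0, 0, 0, 0, 0], [0, 0, 0, 0, 0, 0, 0], [0, 0, 0, 0, 0, 0, 0], [0, 0, 0, 0, 0, 0, 0]]' > m.json && python3 steer.py m.json
python3 - <<'E'
from h import *
a=optics.grab_frame("scene")[140:240,200:300];b=optics.grab_frame("wrist")
cv2.imwrite("pics/s8.png",np.hstack([cv2.resize(a,(380,380),interpolation=cv2.INTER_CUBIC),cv2.resize(b,(420,380))])[:,:,::-1])
E
```

```text
clock: 20.0
eef_pos: [555.7, -95.5, 180.1]
tcp_rot: [-3.141, -0.002, -0.113]
contact_force: [4.7, 5.0, -6.0]
opening: 0.129
grasp_force: 77.7
clock: 20.42
eef_pos: [555.7, -95.5, 199.9]
tcp_rot: [-3.141, -0.001, -0.113]
contact_force: [4.9, 4.9, -8.5]
opening: 0.134
grasp_force: 77.7
clock: 20.83
eef_pos: [555.7, -95.5, 205.7]
tcp_rot: [-3.141, -0.001, -0.113]
contact_force: [5.2, 5.3, -7.8]
opening: 0.129
grasp_force: 77.7
clock: 21.25
eef_pos: [555.7, -95.5, 205.6]
tcp_rot: [-3.141, -0.001, -0.113]
contact_force: [4.9, 4.7, -7.9]
opening: 0.131
grasp_force: 77.7
```

View pics/s8.png

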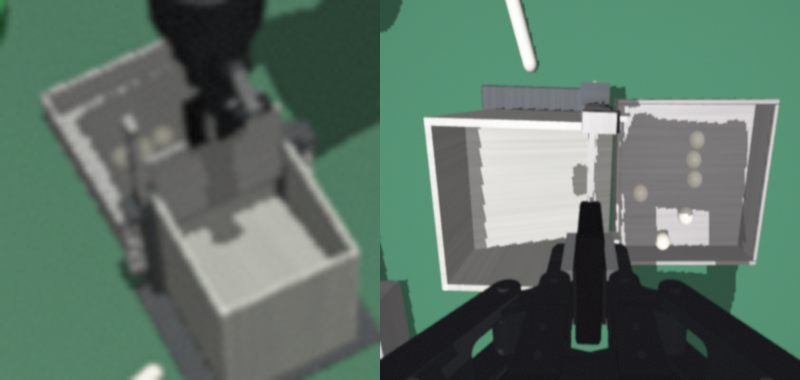

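All six balls are in the pan (wrist panel: 697,140; 694,160; 695,180; 640,193; 686,216; 662,241). The gate is up about 39 mm, and the steady 7.9 N pull matches half travel.

```bash

echo '[[0, 0, 0, 0, 0, -0.005, 0], [0, 0, 0, 0, 0, 0, 0], [0, 0, 0, 0, 0, 0, 0], [0, 0, 0, 0, 0, 0, 0], [0, 0, 0, 0, 0, 0, 0]]' > m.json && python3 steer.py m.json
python3 -c "
from rig import r, optics
print(r.sign_off())"
```

```text
clock: 21.77
eef_pos: [555.7, -95.5, 206.6]
tcp_rot: [-3.141, -0.001, -0.113]
contact_force: [4.9, 4.8, -7.8]
opening: 0.127
grasp_force: 77.7
the job is handed in; nothing more can be done
None
```

I handed the job in at about 22 s: all six balls went through the feeder into the pan, the empty cup stands upright on the bench, and the gripper is holding the gate at about 40 mm, half travel; the hand-in returned no verdict.

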